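# Find the weak spring clip and post its test card

### The arm

A 6-joint arm with a two-finger parallel gripper is mounted at the origin on the work surface. World frame = base frame: x ahead of the robot, y to its left, z up, the work surface at z = 0. Lengths are in m, angles in rad, forces in N, time in s.
With the tool pointing down it reaches from about 0.4 to 0.825 m from the base axis. Payload 7 kg.
Tool frame: the origin (TCP) lies on the centre line of the jaws, within the pads' length; the fingertips stand 22 mm ahead of it and the grasp point (between the pads) lies 3 mm ahead of it; z points along the fingers, y is the direction in which the jaws open and shut (so a half turn about z gives the same grasp; the last joint's range is limited). The gripper opens to 88 mm and grips with 3 to 60 N. Pads are 19 mm wide; open, the fingers measure 130 mm over their backs; the gripper's body (78 mm by 193 mm) begins 47 mm behind the grasp point.
Start: joints at [1.564, 0.359, 0.012, 0, -1.224, -0.288], TCP at [0.196, 0.646, 0.249] pointing down, gripper open.
Joint ranges: [-3.07, 3.07], [-1.43, 2.12], [-1.02, 1.25], [-3.03, 1.67], [-3.05, -0], [-3.03, 3.03]. Speed limits (rad/s): [2.39, 2.39, 3.01, 3.14, 3.14, 3.14].

### API

Orientations are given as [roll, pitch, yaw] about the fixed x, y, z axes, in that order (R = Rz(yaw) Ry(pitch) Rx(roll)).
In Python, from station import arm gives the robot as it stands. The module is installed in compiled form; this text tells all that it offers.
- The arm moves only by the tool arm_command, never from a script. Its argument "motion" is a list of rows, each a list of 3 entries, a list of its own where there are three numbers: the shift along the tool's x, y, z in mm, then the turn, a rotation vector about the tool's x, y, z in degrees, then the opening, from 0 (shut) to 1 (fully open). In form: [[[tx, ty, tz], [wx, wy, wz], grip], ...]. A call has 1 to 20 rows; each row shifts and turns the commanded pose from where the row before left it, along the tool's axes as they then stand; what a row does not reach is not made up. A row lasts 1/12 s, in which the tool goes at most 41.7 mm and 7.16 degrees, less where a joint would pass 70% of its speed; a pose out of reach is approached as far as the arm can. A call is refused whole if a number of a shift passes 41.7 or a number of a turn 7.16, either way. A call with a gripper value outside its range is refused whole. The fingers move at their own pace and stop on an object; "newtons" is the grip in N (left out, the last holds). Time passes only in rows, so rows that do not move let the fingers close. It gives the time, the measured TCP pose, the force and the opening at its end, in the units of the state.
- arm.get_state(): the state, without advancing time (a new reading comes with each control period).
- arm.grab_frame(name): name is "side" or "top"; returns the picture (384x512x3 uint8, red, green, blue); there is no depth.
- arm.camera_info(name): a dict with "fov_y" (degrees; the focal length in pixels is half the picture's height over the tangent of half this angle, whatever the lens; pixels are square), "cx", "cy" (the principal point, pixels), "view" (4x4, takes a point from world to camera coordinates). Camera axes: x right, y down, z forward; pixel columns grow to the right and rows downward; lengths in m; the calibration is good to about 2 mm. A picture is of the moment at which its call begins. camera_info takes no time and is no camera call.
- arm.job_done(): hands the job in, once; it reports no verdict.
The state is a dict: "t": time; "q": joint angles; "qd": joint speeds; "joint_efforts": joint torques, N m; "eef_pos": TCP position; "ee_rot": TCP orientation; "force": force on the tool from outside, world axes, zero at the start; "moment": the same for the moment, N m; "width": finger opening in m.
Only numpy, scipy, OpenCV 4.12 (cv2) and the standard library are available. Lean on these libraries where they do the work, as an engineer would, in place of code of your own. Each camera call takes 0.05 s, during which the arm holds its last target. There are 200 camera calls.

### The job

Three spring clips stand in a row, each holding a yellow test card, and one of the clips has lost its grip: a light tug slides its card out while the other two hold firm. Find the weak clip by tugging, pull its card out and post it through the sprung orange flap of the blue fault box so that it drops right inside and the flap shuts again. The other two cards must stay gripped in their clips where they are, and nothing else on the bench may be disturbed.

Things in the scene. Friction and masses are not known exactly. Their poses are not given: they have to be found in the camera images.
- rack: Fixed plate with 3 like steel spring clips 135 mm apart along its y (left at +y), each 60 mm wide, mouth 80 mm up; jaws and levers end 60 mm up the card. Origin: underside centre, below the middle clip; x points away from the robot. The weak clip (varies) lets its card slide at about 2 to 5 N pull along the card; firm clips hold to 10 N or more.
- card_left_mid (a point): Centre of the left card: rigid yellow plate, 90 g, 115 mm long (its z, towards the free end with the black band), 100 wide (y), 8 thick (x). It stands leaning 25 deg towards the robot; +x looks up and away from the robot. The lowest 36 mm sit in the clip: pull it out along its z. Grip it across the 8 mm near the free end.
- card_middle_mid (a point): Centre of the middle card; same size, lean and axes as the left one.
- card_right_mid (a point): Centre of the right card; same size, lean and axes as the left one.
- box: Fixed blue fault box, closed, 170 (x) x 145 mm, 203 mm high at its far side. Origin: underside centre; x points away from the robot, z up. Its roof slopes down towards the robot at 25 deg, so the roof's normal leans towards the robot as the cards do.
- slot (a point): Centre of the posting slot in the roof's outer face, 185 mm up; axes as the box's (not sloped). Opening 120 mm along y, 30 mm along the slope. A card goes in lengthwise along the roof's normal, its width along y; hollow for 180 mm below. Let go with 35 mm still outside, it slides in by itself.
- flap (a joint): Orange flap shutting the slot from inside, hinged at the slot's far edge, swings inwards: 0 rad shut, 1.45 fully open. Light spring (0.2 to 0.5 N at its edge): the card pushes it open; it shuts by itself once the card is through.
- jar: Clear jar with blue cap, 54 mm across, 62 mm high. Origin under its centre. Bystander, to be left alone.
- screwdriver: Blue screwdriver 180 mm long lying along its x. Bystander, to be left alone.
- tape: Grey ring-shaped roll, 90 mm across, 24 mm high. Origin under its centre. Bystander, to be left alone.
- cup: White mug, 76 mm across, 85 mm high. Origin under its centre. Bystander, to be left alone.
- wrench: Steel wrench 170 mm long lying along its x. Bystander, to be left alone.

How it is judged:
At the end, for the whole second after the job is handed in: The weak clip's card is at rest inside the blue box (centre within its outline, under 125 mm up); flap shut (under 0.12 rad); the other two cards are within 20 mm of their starts and still pressed on their fixed jaws with over 7.5 N, as only firm clips do (value of joint flap below 0.12 rad and ((x of card_left_mid in the frame of box between -0.09 and 0.09 m and y of card_left_mid in the frame of box between -0.075 and 0.075 m and z of card_left_mid in the frame of box between -0.01 and 0.125 m and linear speed of card_left below 0.02 m/s and distance of each of card_middle_mid, card_right_mid from where it was at the start of the episode below 0.02 m and contact force between each of card_middle, card_right and rack above 7.5 N) or (x of card_middle_mid in the frame of box between -0.09 and 0.09 m and y of card_middle_mid in the frame of box between -0.075 and 0.075 m and z of card_middle_mid in the frame of box between -0.01 and 0.125 m and linear speed of card_middle below 0.02 m/s and distance of each of card_left_mid, card_right_mid from where it was at the start of the episode below 0.02 m and contact force between each of card_left, card_right and rack above 7.5 N) or (x of card_right_mid in the frame of box between -0.09 and 0.09 m and y of card_right_mid in the frame of box between -0.075 and 0.075 m and z of card_right_mid in the frame of box between -0.01 and 0.125 m and linear speed of card_right below 0.02 m/s and distance of each of card_left_mid, card_middle_mid from where it was at the start of the episode below 0.02 m and contact force between each of card_left, card_middle and rack above 7.5 N))); the robot touches nothing.
It fails at once if a bystander (jar, screwdriver, roll, mug or wrench) was moved more than 40 mm (distance of any of jar, screwdriver, tape, cup, wrench from where it was at the start of the episode above 0.04 m).
It also fails if it takes over 72 s, if anything falls off the work surface, if the arm or the gripper's body presses on something with over 40 N, if the wrist force passes 120 N, or if a joint passes its speed limit or range.

## Working session

There is one attempt and no reset: what is moved stays moved. The work goes in short steps, Python scripts to look and compute and a tool call to move; the robot and the scene stay as the last step left them, time stands still between calls to the robot, and variables do not carry over. Pictures are saved under pics/ and viewed, on a budget of 10 in all, crops included, one or two more only if the job needs it, and the job is handed in when it is done.

Besides the shell and the picture viewer there is one more tool, called after "Emit:" as name(argument=value, ...) on one line, values as JSON. arm_command: Moves the arm, as the interface text tells. Its arguments: {"type":"object","properties":{"motion":{"type":"array","items":{"type":"array"}},"newtons":{"type":"number"}},"required":["motion"]}

```bash
mkdir -p pics; python3 - <<'E'
from station import arm
import cv2,numpy as np
np.set_printoptions(precision=4,suppress=True)
for n in("side","top"):
    cv2.imwrite(f"pics/{n}0.png",cv2.resize(arm.grab_frame(n)[:,:,::-1],(768,576),interpolation=cv2.INTER_CUBIC))
    c=arm.camera_info(n);print(n,c["fov_y"],c["cx"],c["cy"],c);
print(arm.get_state())
E
```

```text
side 56.24712984136261 258.0058660721646 189.14473064578567 {'fov_y': 56.24712984136261, 'cx': 258.0058660721646, 'cy': 189.14473064578567, 'view': array([[ 0.8276, -0.5607,  0.0238, -0.4195],
       [-0.2412, -0.3937, -0.887 ,  0.2632],
       [ 0.5068,  0.7284, -0.4611,  0.8168],
       [ 0.    ,  0.    ,  0.    ,  1.    ]])}
top 51.3853599203151 255.8700282072461 191.874085928923 {'fov_y': 51.3853599203151, 'cx': 255.8700282072461, 'cy': 191.874085928923, 'view': array([[ 0.0208, -0.9997,  0.0136,  0.0212],
       [-0.9853, -0.0228, -0.1692,  0.5463],
       [ 0.1695, -0.0098, -0.9855,  1.3035],
       [ 0.    ,  0.    ,  0.    ,  1.    ]])}
{'t': 0.1, 'q': array([ 1.5641,  0.3593,  0.0112, -0.0003, -1.2241, -0.2881]), 'qd': array([-0.0007, -0.0024,  0.0011,  0.0007,  0.0008,  0.0002]), 'joint_efforts': array([ -0.0023, -58.4159,  29.3752,   7.0155,   0.0101,  -0.    ]), 'eef_pos': array([0.1961, 0.6455, 0.2477]), 'ee_rot': array([ 3.1402, -0.0002, -0.2949]), 'force': array([ 0.6937, -0.5271,  0.5634]), 'moment': array([-0.0154, -0.0069,  0.0267]), 'width': 0.08766472173486899}
```

View pics/side0.png

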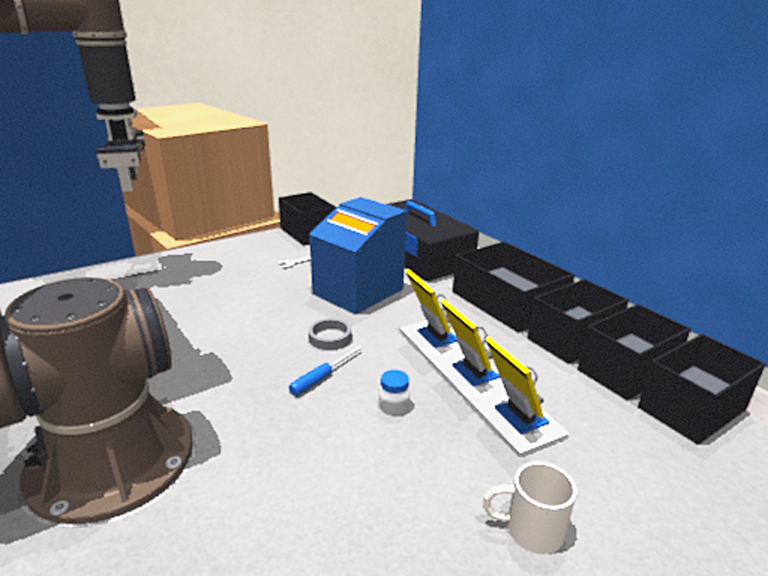

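View pics/top0.png

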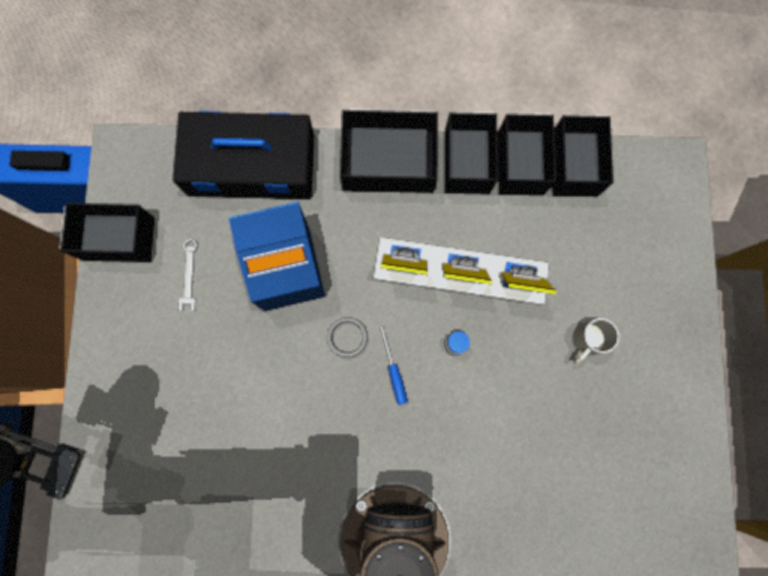

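The top view shows the three cards at about (405,262), (467,270) and (528,280), with the box slot near (276,260). The side view shows the same things. Next I'll zoom in for corners and triangulate the slot.

```bash
cat > h.py <<'E'
import numpy as np,cv2
from station import arm
from scipy.optimize import least_squares
np.set_printoptions(precision=4,suppress=True)
CI={n:arm.camera_info(n) for n in("side","top")}
def proj(n,P):
    c=CI[n];f=192/np.tan(np.radians(c["fov_y"]/2));P=np.atleast_2d(P)
    p=P@c["view"][:3,:3].T+c["view"][:3,3]
    return np.c_[f*p[:,0]/p[:,2]+c["cx"],f*p[:,1]/p[:,2]+c["cy"]]
def tri(a,b):
    r=least_squares(lambda X:np.r_[proj("side",X)[0]-a,proj("top",X)[0]-b],[.5,0,.15]);return r.x,np.abs(r.fun).max()
E
python3 - <<'E'
from h import *
S,T=arm.grab_frame("side"),arm.grab_frame("top")
cv2.imwrite("pics/s.png",S[:,:,::-1]);cv2.imwrite("pics/t.png",T[:,:,::-1])
cs=[]
for n,I in(("side",S),("top",T)):
    H=cv2.cvtColor(I,cv2.COLOR_RGB2HSV)
    for nm,lo,hi in(("orange",(10,150,120),(21,255,255)),("yellow",(24,140,80),(35,255,255))):
        m=cv2.inRange(H,lo,hi);k,l,st,ce=cv2.connectedComponentsWithStats(m)
        for i in range(1,k):
            if st[i,4]>40:
                r=cv2.minAreaRect(np.argwhere(l==i)[:,::-1].astype(np.float32))
                print(n,nm,st[i],ce[i]);print(cv2.boxPoints(r).round(1).tolist())
                if nm=="orange" and 150<ce[i][0]<260 : cs.append(ce[i])
print(cs)
if len(cs)==2: print(tri(*cs))
a=cv2.resize(S[170:300,260:390],(520,520),interpolation=cv2.INTER_CUBIC)
b=cv2.resize(T[150:205,240:380],(780,306),interpolation=cv2.INTER_CUBIC)
cv2.imwrite("pics/c1.png",a[:,:,::-1]);cv2.imwrite("pics/c2.png",b[:,:,::-1])
E
```

```text
side yellow [222 143  26  12 113] [234.8496 148.0619]
[[221.89999389648438, 146.1999969482422], [223.60000610351562, 141.60000610351562], [247.3000030517578, 150.0], [245.6999969482422, 154.6999969482422]]
side yellow [271 179  29  43 283] [284.8799 198.3816]
[[269.3999938964844, 179.8000030517578], [279.0, 175.0], [301.20001220703125, 219.39999389648438], [291.6000061035156, 224.1999969482422]]
side yellow [294 200  33  47 363] [311.2562 221.7025]
[[289.5, 204.6999969482422], [298.8999938964844, 196.6999969482422], [334.6000061035156, 238.6999969482422], [325.20001220703125, 246.6999969482422]]
side yellow [324 225  38  53 510] [343.7706 250.0784]
[[316.20001220703125, 232.39999389648438], [328.20001220703125, 221.0], [371.29998779296875, 266.20001220703125], [359.3999938964844, 277.6000061035156]]
top orange [164 165  39  17 318] [183.4403 173.0975]
[[163.89999389648438, 173.39999389648438], [201.0, 164.6999969482422], [202.89999389648438, 172.8000030517578], [165.8000030517578, 181.5]]
top yellow [254 170  31  13 221] [269.0317 176.5566]
[[253.8000030517578, 178.0], [255.3000030517578, 169.39999389648438], [285.29998779296875, 174.39999389648438], [283.79998779296875, 183.0]]
top yellow [296 176  31  13 225] [310.4756 182.8   ]
[[294.6000061035156, 184.10000610351562], [296.1000061035156, 175.5], [327.20001220703125, 180.6999969482422], [325.79998779296875, 189.3000030517578]]
top yellow [335 182  36  14 239] [352.0377 189.0377]
[[333.6000061035156, 189.8000030517578], [335.20001220703125, 181.10000610351562], [371.20001220703125, 187.6999969482422], [369.6000061035156, 196.39999389648438]]
[array([183.4403, 173.0975])]
```

View pics/c1.png

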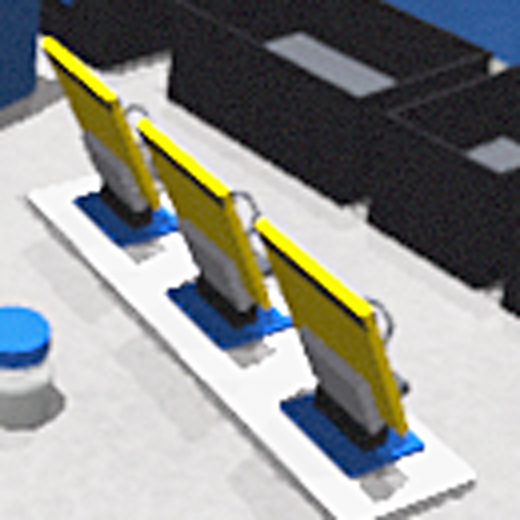

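View pics/c2.png

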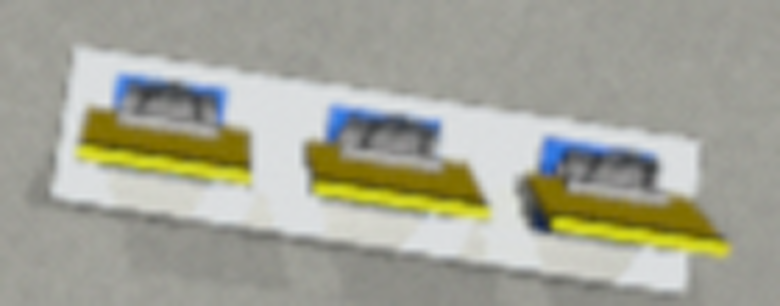

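The crops show each card's bright free-end strip clearly in both views. The side "yellow" blob at (235,148) is the flap. I'll fit the row of cards and the box from these.

```bash
cat > fit.py <<'E'
from h import *
s=np.array([[45,41],[116,101],[143,123],[226,194],[262,223],[371,314]])/4+[260,170]-.4
t=np.array([[78,153],[250,180],[314,186],[490,213],[553,220],[730,250]])/(780/140)+[240,150]-.4
def M(p):
    x,y,z,yaw=p;u=np.array([-np.sin(yaw),np.cos(yaw),0])
    return np.array([[x,y,z]]+0*np.zeros((1,3)))+np.outer([.185,.085,.05,-.05,-.085,-.185],u)
r=least_squares(lambda p:np.r_[proj("side",M(p))-s,proj("top",M(p))-t].ravel(),[.5,0,.15,-.15])
print("free end mid",r.x[:3],"yaw deg",np.degrees(r.x[3]));print(r.fun.reshape(-1,4//2).round(1).tolist())
for i in range(0,6,2): print([tri(s[j],t[j]) for j in(i,i+1)])
X,e=tri([234.85,148.06],[183.44,173.10]);print("slot",X,e)
# slot long-edge ends
for a in ((163.9,173.4),(201.,164.7)),((165.8,181.5),(202.9,172.8)):
    P=[least_squares(lambda q:proj("top",[q[0],q[1],X[2]])[0]-w,[.5,.2]).x for w in a]
    d=P[0]-P[1];print("slot yaw",np.degrees(np.arctan2(-d[0],d[1])),np.linalg.norm(d))
E
python3 fit.py
```

```text
free end mid [ 0.5529 -0.141   0.1518] yaw deg -7.28130883178462
[[-0.3, 0.2], [-0.7, -0.3], [-0.7, -0.1], [0.1, 0.2], [-0.4, 0.0], [-0.1, 0.4], [-0.0, -0.6], [0.7, -0.7], [0.3, -0.1], [0.3, -0.3], [0.1, 0.1], [0.1, -0.6]]
[(array([0.5755, 0.0417, 0.1527]), np.float64(0.3883529004480124)), (array([ 0.564 , -0.0563,  0.1501]), np.float64(0.7583653489360245))]
[(array([ 0.5603, -0.0916,  0.1509]), np.float64(0.41599497815752784)), (array([ 0.5462, -0.19  ,  0.152 ]), np.float64(0.1828386402458193))]
[(array([ 0.543 , -0.2254,  0.1516]), np.float64(0.14587552338548448)), (array([ 0.5285, -0.3247,  0.1531]), np.float64(0.31388095967096774))]
slot [0.5775 0.2561 0.1819] 0.7930469601948289
slot yaw 15.0033471868542 0.11576785500978187
slot yaw 14.937906136221843 0.11537215335076112
```

```bash
cat >> h.py <<'E'
from scipy.spatial.transform import Rotation as Ro
def Rt(yawdeg):
    s,c=np.sin(np.radians(25)),np.cos(np.radians(25))
    return Ro.from_matrix(Ro.from_euler("z",yawdeg,degrees=True).as_matrix()@np.array([[0,-c,s],[-1,0,0],[0,-s,-c]]))
YC=-7.3;YB=15.
u=np.array([-np.sin(np.radians(YC)),np.cos(np.radians(YC)),0])
F={k:np.array([.5529,-.141,.1516])+o*u for k,o in(("L",.135),("M",0),("R",-.135))}
def delta(pos,R):
    st=arm.get_state();R0=Ro.from_euler("xyz",st["ee_rot"])
    print("t",st["t"],"at",st["eef_pos"],"f",st["force"],"w",st["width"])
    print("shift first (mm)",R0.inv().apply(pos-st["eef_pos"])*1e3," rotvec deg",np.degrees((R0.inv()*R).as_rotvec()),"shift after rot",R.inv().apply(pos-st["eef_pos"])*1e3)
def over(k,h): # TCP h m beyond the free end along the card
    R=Rt(YC);delta(F[k]-h*R.as_matrix()[:,2],R)
E
python3 -c "
from h import *
over('L',.09)
print(F)"
```

```text
t 0.2 at [0.1961 0.6456 0.248 ] f [-0.2372  0.6094 -0.763 ] w 0.08773164866450021
shift first (mm) [510.0278 522.181   15.4046]  rotvec deg [20.7765 17.4763 79.0487] shift after rot [ 599.9038 -370.6336  189.1686]
{'L': array([ 0.5701, -0.0071,  0.1516]), 'M': array([ 0.5529, -0.141 ,  0.1516]), 'R': array([ 0.5357, -0.2749,  0.1516])}
```

Emit:
arm_command(motion=[[[0, 0, -25], [0, 0, 0], 0.5], [[0, 0, -25], [0, 0, 0], 0.5], [[12, 12, -25], [0, 0, 0], 0.5], [[28, 28.5, -15], [0, 0, 0], 0.5], [[28, 28.5, 0], [0, 0, 0], 0.5], [[28, 28.5, 0], [0, 0, 0], 0.5], [[28, 28.5, 0], [0, 0, 0], 0.5], [[28, 28.5, 0], [0, 0, 0], 0.5], [[28, 28.5, 0], [0, 0, 0], 0.5], [[28, 28.5, 0], [0, 0, 0], 0.5], [[28, 28.5, 0], [0, 0, 0], 0.5], [[28, 28.5, 0], [0, 0, 0], 0.5], [[28, 28.5, 0], [0, 0, 0], 0.5], [[28, 28.5, 0], [0, 0, 0], 0.5], [[28, 28.5, 0], [0, 0, 0], 0.5], [[28, 28.5, 0], [0, 0, 0], 0.5], [[28, 28.5, 0], [0, 0, 0], 0.5], [[28, 28.5, 0], [0, 0, 0], 0.5], [[28, 28.5, 0], [0, 0, 0], 0.5], [[28, 28.5, 0], [0, 0, 0], 0.5]])

```text
t: 1.87
eef_pos: [0.5188, 0.0278, 0.3384]
ee_rot: [-3.141, -0.0, -0.295]
force: [1.2, 1.2, -0.3]
width: 0.0439
```

Emit:
arm_command(motion=[[[0, 0, 0], [1.6, 1.34, 6.08], 0.5], [[0, 0, 0], [1.6, 1.34, 6.08], 0.5], [[0, 0, 0], [1.6, 1.34, 6.08], 0.5], [[0, 0, 0], [1.6, 1.34, 6.08], 0.5], [[0, 0, 0], [1.6, 1.34, 6.08], 0.5], [[0, 0, 0], [1.6, 1.34, 6.08], 0.5], [[0, 0, 0], [1.6, 1.34, 6.08], 0.5], [[0, 0, 0], [1.6, 1.34, 6.08], 0.5], [[0, 0, 0], [1.6, 1.34, 6.08], 0.5], [[0, 0, 0], [1.6, 1.34, 6.08], 0.5], [[0, 0, 0], [1.6, 1.34, 6.08], 0.5], [[0, 0, 0], [1.6, 1.34, 6.08], 0.5], [[0, 0, 0], [1.6, 1.34, 6.08], 0.5], [[0, 0, 0], [0, 0, 0], 0.5]])

```text
t: 3.03
eef_pos: [0.5173, 0.0295, 0.3375]
ee_rot: [-2.705, 0.004, -1.704]
force: [0.1, -0.4, -0.4]
width: 0.0442
```

```bash
python3 -c "
from h import *
over('L',.06)"
```

```text
t 3.0333 at [0.5173 0.0295 0.3375] f [ 0.1413 -0.4229 -0.4182] w 0.044178777101104696
shift first (mm) [ 29.8922  26.7579 132.5301]  rotvec deg [-0.0285  0.038  -0.4123] shift after rot [ 29.6112  26.9061 132.5632]
```

Emit:
arm_command(motion=[[[10, 9, 22], [0, 0, -0.4], 0.5], [[10, 9, 22], [0, 0, 0], 0.5], [[10, 9, 22], [0, 0, 0], 0.5], [[0, 0, 22], [0, 0, 0], 0.5], [[0, 0, 22], [0, 0, 0], 0.5], [[0, 0, 22], [0, 0, 0], 0.5], [[0, 0, 0], [0, 0, 0], 0.5], [[0, 0, 0], [0, 0, 0], 0.5]])

```text
t: 3.7
eef_pos: [0.5455, -0.005, 0.2062]
ee_rot: [-2.708, -0.004, -1.69]
force: [0.3, -0.2, 0.1]
width: 0.0436
```

```bash
python3 - <<'E'
from h import *
over('L',-.009)
S,T=arm.grab_frame("side"),arm.grab_frame("top")
a=cv2.resize(S[90:270,230:390],(533,600),interpolation=cv2.INTER_CUBIC)
cv2.imwrite("pics/d1.png",a[:,:,::-1])
E
```

```text
t 3.7 at [ 0.5455 -0.005   0.2062] f [ 0.2676 -0.1746  0.082 ] w 0.04362393912632151
shift first (mm) [-1.0397  0.5479 68.9338]  rotvec deg [ 0.1645 -0.0294  0.5207] shift after rot [-0.9984  0.7551 68.9325]
```

View pics/d1.png

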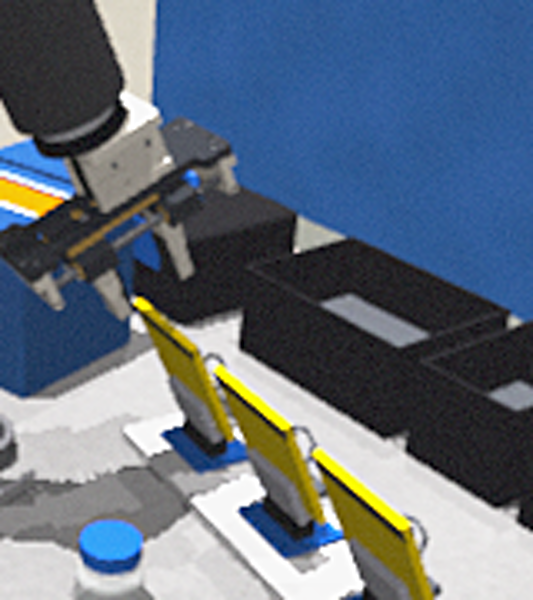

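The fingers stand just above the left card's free end, at (125,310) and (185,275) on either side of it. I'll descend and close lightly.

Emit:
arm_command(motion=[[[-1, 0.5, 23], [0, 0, 0.5], 0.5], [[0, 0, 23], [0, 0, 0], 0.5], [[0, 0, 23], [0, 0, 0], 0.5], [[0, 0, 0], [0, 0, 0], 0.5], [[0, 0, 0], [0, 0, 0], 0.5], [[0, 0, 0], [0, 0, 0], 0.5]])

```text
t: 4.3
eef_pos: [0.5739, -0.0092, 0.158]
ee_rot: [-2.696, -0.001, -1.704]
force: [0.3, 0.1, 0.3]
width: 0.0439
```

Emit:
arm_command(motion=[[[0, 0, 0], [0, 0, 0], 0], [[0, 0, 0], [0, 0, 0], 0], [[0, 0, 0], [0, 0, 0], 0], [[0, 0, 0], [0, 0, 0], 0], [[0, 0, 0], [0, 0, 0], 0], [[0, 0, 0], [0, 0, 0], 0], [[0, 0, 0], [0, 0, 0], 0], [[0, 0, 0], [0, 0, 0], 0], [[0, 0, 0], [0, 0, 0], 0], [[0, 0, 0], [0, 0, 0], 0]], newtons=12)

```text
t: 5.13
eef_pos: [0.572, -0.0084, 0.1553]
ee_rot: [-2.7, -0.002, -1.701]
force: [-11.1, 4.0, 5.4]
width: 0.0087
```

```bash
cat >> h.py <<'E'
def ft():
    st=arm.get_state();R0=Ro.from_euler("xyz",st["ee_rot"]);print("tool force",R0.inv().apply(st["force"]))
E
python3 -c "
from h import *
over('L',-.009);ft()"
```

```text
t 5.1333 at [ 0.572  -0.0084  0.1553] f [-11.0553   3.974    5.4141] w 0.008669103491674959
shift first (mm) [-1.0643  3.4832 11.4143]  rotvec deg [-0.3103 -0.1797 -0.106 ] shift after rot [-1.0349  3.4194 11.4363]
tool force [-2.4914  8.0595 -9.8062]
```

Emit:
arm_command(motion=[[[0, 0, 0], [0, 0, 0], 0.5], [[0, 0, 0], [0, 0, 0], 0.5], [[0, 0, 0], [0, 0, 0], 0.5], [[0, 0, 0], [0, 0, 0], 0.5], [[0, 0, 0], [0, 0, 0], 0.5]])

```text
t: 5.55
eef_pos: [0.5739, -0.0082, 0.1565]
ee_rot: [-2.698, -0.001, -1.702]
force: [0.5, 0.5, 0.1]
width: 0.0362
```

```bash
python3 - <<'E'
from h import *
over('L',-.009);ft();print(arm.get_state()["q"])
S=arm.grab_frame("side")
a=cv2.resize(S[120:240,230:350],(600,600),interpolation=cv2.INTER_CUBIC)
cv2.imwrite("pics/d2.png",a[:,:,::-1])
E
```

```text
t 5.55 at [ 0.5739 -0.0082  0.1565] f [0.457  0.5258 0.1276] w 0.03618069458951746
shift first (mm) [-0.6772  5.7074 11.7323]  rotvec deg [-0.4421 -0.1557 -0.1426] shift after rot [-0.6593  5.6151 11.7778]
tool force [-0.5808 -0.4023  0.0492]
[ 0.2747  0.0637 -0.9853  1.0049 -0.2035 -1.3647]
```

View pics/d2.png

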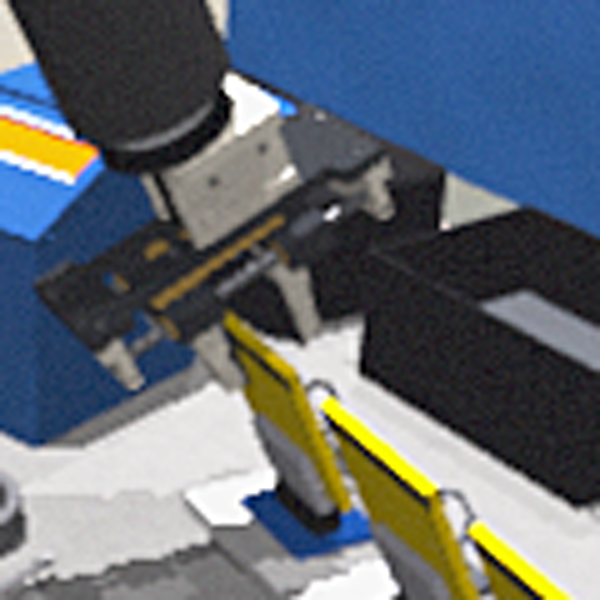

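The elbow sits at its range limit (q3 ≈ -0.985), so the arm can't go deeper at this tilt. The pads already overlap the card by about 20 mm, which is enough. I'll correct the sideways offset and back off slightly.

Emit:
arm_command(motion=[[[0, 0, -4], [0, 0, 0], 0.5], [[-0.7, 5.5, 0], [-0.4, 0, 0], 0.5], [[0, 0, 0], [0, 0, 0], 0.5], [[0, 0, 0], [0, 0, 0], 0.5]])

```text
t: 5.93
eef_pos: [0.567, -0.0063, 0.1574]
ee_rot: [-2.705, -0.001, -1.701]
force: [-0.3, 0.7, -0.5]
width: 0.0434
```

```bash
python3 -c "
from h import *
over('L',.003);ft();print(arm.get_state()['q'])"
```

```text
t 5.9333 at [ 0.567  -0.0063  0.1574] f [-0.2634  0.7063 -0.4509] w 0.04336261409246644
shift first (mm) [ 0.4055 -0.4096  3.6449]  rotvec deg [-0.0196 -0.1361 -0.109 ] shift after rot [ 0.4149 -0.4101  3.6438]
tool force [-0.6667  0.51    0.2585]
[ 0.312   0.0539 -0.9787  0.9267 -0.2297 -1.3186]
```

Emit:
arm_command(motion=[[[0, 0, 0], [0, 0, 0], 0], [[0, 0, 0], [0, 0, 0], 0], [[0, 0, 0], [0, 0, 0], 0], [[0, 0, 0], [0, 0, 0], 0], [[0, 0, 0], [0, 0, 0], 0], [[0, 0, 0], [0, 0, 0], 0], [[0, 0, 0], [0, 0, 0], 0], [[0, 0, 0], [0, 0, 0], 0]], newtons=15)

```text
t: 6.6
eef_pos: [0.5674, -0.0068, 0.1577]
ee_rot: [-2.705, -0.001, -1.702]
force: [3.6, -1.8, -1.8]
width: 0.008
```

```bash
python3 -c "
from h import *
over('L',.003);ft();print(arm.get_state()['q'])"
```

```text
t 6.6 at [ 0.5674 -0.0068  0.1577] f [ 3.5555 -1.7509 -1.7863] w 0.008021119001176743
shift first (mm) [-0.0181  0.1159  3.6524]  rotvec deg [-0.0362 -0.1639 -0.1527] shift after rot [-0.008   0.1136  3.6525]
tool force [ 1.2687 -2.6443  3.2088]
[ 0.3113  0.0542 -0.9777  0.9259 -0.2302 -1.3179]
```

Emit:
arm_command(motion=[[[0, 0, -0.7], [0, 0, 0], 0], [[0, 0, -0.7], [0, 0, 0], 0], [[0, 0, 0], [0, 0, 0], 0]])

```text
t: 6.85
eef_pos: [0.5662, -0.0066, 0.1577]
ee_rot: [-2.707, -0.002, -1.702]
force: [10.6, -1.6, -12.7]
width: 0.0082
```

```bash
python3 -c "
from h import *
over('L',.003);ft()"
```

```text
t 6.85 at [ 0.5662 -0.0066  0.1577] f [ 10.6229  -1.5659 -12.6812] w 0.0081588954303524
shift first (mm) [-0.0071 -0.927   4.1795]  rotvec deg [ 0.0812 -0.1709 -0.1357] shift after rot [ 0.0076 -0.9211  4.1808]
tool force [ 0.1452 -4.3938 16.0245]
```

The left clip holds 16 N with no slide, so it is firm. Next I'll release it and move to the middle card.

Emit:
arm_command(motion=[[[0, 0, 1.2], [0, 0, 0], 0], [[0, 0, 0], [0, 0, 0], 0.5], [[0, 0, 0], [0, 0, 0], 0.5], [[0, 0, 0], [0, 0, 0], 0.5], [[0, 0, 0], [0, 0, 0], 0.5], [[0, 0, -25], [0, 0, 0], 0.5], [[0, 0, -25], [0, 0, 0], 0.5], [[34, 0, 0], [0, 0, 0], 0.5], [[34, 0, 0], [0, 0, 0], 0.5], [[34, 0, 0], [0, 0, 0], 0.5], [[33, 0, 0], [0, 0, 0], 0.5], [[0, 0, 0], [0, 0, 0], 0.5], [[0, 0, 0], [0, 0, 0], 0.5]])

```text
t: 7.93
eef_pos: [0.53, -0.1397, 0.2015]
ee_rot: [-2.703, -0.002, -1.705]
force: [0.2, 0.0, 0.8]
width: 0.0439
```

```bash
python3 -c "
from h import *
over('M',.004);ft();print(arm.get_state()['q'])"
```

```text
t 7.9333 at [ 0.53   -0.1397  0.2015] f [0.1543 0.0049 0.7637] w 0.04392001416700104
shift first (mm) [-1.9151  0.4586 50.8669]  rotvec deg [-0.1422 -0.2814 -0.3203] shift after rot [-1.6674  0.3224 50.8767]
tool force [-0.0239 -0.4623 -0.6267]
[ 0.1694 -0.0381 -0.8045  0.3342 -0.4041 -0.5849]
```

Emit:
arm_command(motion=[[[-1.7, 0.4, 16], [0, 0, 0], 0.5], [[0, 0, 17], [0, 0, 0], 0.5], [[0, 0, 15], [0, 0, 0], 0.5], [[0, 0, 0], [0, 0, 0], 0.5], [[0, 0, 0], [0, 0, 0], 0.5]])

```text
t: 8.35
eef_pos: [0.5494, -0.1393, 0.1566]
ee_rot: [-2.706, -0.004, -1.702]
force: [-0.3, 0.0, 0.2]
width: 0.0439
```

```bash
python3 -c "
from h import *
over('M',.004);ft();print(arm.get_state()['q'])"
```

```text
t 8.35 at [ 0.5494 -0.1393  0.1566] f [-0.3365  0.0142  0.1609] w 0.04393809675458174
shift first (mm) [ 1.2144 -1.1951  2.0706]  rotvec deg [ 0.0362 -0.2798 -0.1041] shift after rot [ 1.2267 -1.1915  2.0654]
tool force [ 0.0305  0.2362 -0.2873]
[ 0.129   0.0576 -0.8798  0.4919 -0.2389 -0.7153]
```

Emit:
arm_command(motion=[[[1, -1, 2], [0, 0, 0], 0.5], [[0, 0, 0], [0, 0, 0], 0], [[0, 0, 0], [0, 0, 0], 0], [[0, 0, 0], [0, 0, 0], 0], [[0, 0, 0], [0, 0, 0], 0], [[0, 0, 0], [0, 0, 0], 0], [[0, 0, 0], [0, 0, 0], 0], [[0, 0, 0], [0, 0, 0], 0]])

```text
t: 9.02
eef_pos: [0.5512, -0.1409, 0.1561]
ee_rot: [-2.704, -0.003, -1.703]
force: [-5.5, 3.8, 5.1]
width: 0.0078
```

```bash
python3 -c "
from h import *
over('M',.004);ft()"
```

```text
t 9.0167 at [ 0.5512 -0.1409  0.1561] f [-5.5208  3.7573  5.1057] w 0.007849189416559618
shift first (mm) [-0.0822  0.3453  0.8307]  rotvec deg [-0.0822 -0.2558 -0.1622] shift after rot [-0.0795  0.3439  0.8316]
tool force [-2.9843  3.2362 -7.1614]
```

Emit:
arm_command(motion=[[[0, 0, -0.7], [0, 0, 0], 0], [[0, 0, -0.7], [0, 0, 0], 0], [[0, 0, 0], [0, 0, 0], 0]])

```text
t: 9.27
eef_pos: [0.5508, -0.1407, 0.1566]
ee_rot: [-2.705, -0.003, -1.702]
force: [3.0, 0.9, -7.6]
width: 0.0078
```

```bash
python3 -c "
from h import *
over('M',.004);ft()"
```

```text
t 9.2667 at [ 0.5508 -0.1407  0.1566] f [ 3.0283  0.9004 -7.55  ] w 0.007845765557391308
shift first (mm) [0.063  0.1593 1.4278]  rotvec deg [-0.0223 -0.2476 -0.1508] shift after rot [0.0688 0.159  1.4276]
tool force [-1.3112  0.5787  8.0579]
```

Emit:
arm_command(motion=[[[0, 0, -0.4], [0, 0, 0], 0], [[0, 0, 0], [0, 0, 0], 0], [[0, 0, 0], [0, 0, 0], 0]])

```text
t: 9.52
eef_pos: [0.5506, -0.1406, 0.1568]
ee_rot: [-2.705, -0.003, -1.702]
force: [5.4, -0.3, -10.6]
width: 0.0077
```

```bash
python3 -c "
from h import *
over('M',.004);ft()"
```

```text
t 9.5167 at [ 0.5506 -0.1406  0.1568] f [  5.41    -0.2545 -10.6428] w 0.0076903305694498054
shift first (mm) [0.0656 0.1169 1.7331]  rotvec deg [-0.0154 -0.2495 -0.1479] shift after rot [0.0729 0.1166 1.7328]
tool force [-0.4879 -0.3905 11.9252]
```

The middle clip is also firm, at 12 N with the force still rising. I'll go to the right card.

Emit:
arm_command(motion=[[[0, 0, 1.2], [0, 0, 0], 0], [[0, 0, 0], [0, 0, 0], 0.5], [[0, 0, 0], [0, 0, 0], 0.5], [[0, 0, 0], [0, 0, 0], 0.5], [[0, 0, 0], [0, 0, 0], 0.5], [[0, 0, -25], [0, 0, 0], 0.5], [[0, 0, -25], [0, 0, 0], 0.5], [[34, 0, 0], [0, 0, 0], 0.5], [[34, 0, 0], [0, 0, 0], 0.5], [[34, 0, 0], [0, 0, 0], 0.5], [[33, 0, 0], [0, 0, 0], 0.5], [[0, 0, 0], [0, 0, 0], 0.5], [[0, 0, 0], [0, 0, 0], 0.5]])

```text
t: 10.6
eef_pos: [0.5128, -0.2736, 0.2026]
ee_rot: [-2.703, -0.002, -1.706]
force: [-0.2, -0.3, -0.7]
width: 0.0439
```

```bash
python3 -c "
from h import *
over('R',.000);ft();print(arm.get_state()['q'])"
```

```text
t 10.6 at [ 0.5128 -0.2736  0.2026] f [-0.1523 -0.2742 -0.7184] w 0.04389836666261089
shift first (mm) [-1.9641  0.888  55.9117]  rotvec deg [-0.1459 -0.3211 -0.3686] shift after rot [-1.6559  0.7339 55.9239]
tool force [0.2905 0.4086 0.6026]
[-0.159   0.0417 -0.5865 -0.0162 -0.5038  0.0363]
```

Emit:
arm_command(motion=[[[-1.7, 0.8, 18], [0, 0, -0.3], 0.5], [[0, 0, 19], [0, 0, 0], 0.5], [[0, 0, 19], [0, 0, 0], 0.5], [[0, 0, 0], [0, 0, 0], 0.5], [[0, 0, 0], [0, 0, 0], 0.5]])

```text
t: 11.02
eef_pos: [0.5355, -0.2721, 0.1503]
ee_rot: [-2.706, -0.005, -1.696]
force: [-0.2, -0.0, -0.2]
width: 0.0434
```

```bash
python3 -c "
from h import *
over('R',.000);ft();print(arm.get_state()['q'])"
```

```text
t 11.0167 at [ 0.5355 -0.2721  0.1503] f [-0.2427 -0.0021 -0.2087] w 0.04338710413799852
shift first (mm) [ 2.7212 -1.0951 -0.8645]  rotvec deg [ 0.0404 -0.2068  0.2111] shift after rot [ 2.714  -1.1057 -0.8735]
tool force [0.0315 0.3061 0.0878]
[-0.1485  0.1423 -0.6172 -0.0145 -0.3758  0.0363]
```

Emit:
arm_command(motion=[[[2.7, -1.1, 0], [0, 0, 0.2], 0.5], [[0, 0, 0], [0, 0, 0], 0], [[0, 0, 0], [0, 0, 0], 0], [[0, 0, 0], [0, 0, 0], 0], [[0, 0, 0], [0, 0, 0], 0], [[0, 0, 0], [0, 0, 0], 0], [[0, 0, 0], [0, 0, 0], 0], [[0, 0, 0], [0, 0, 0], 0]])

```text
t: 11.68
eef_pos: [0.5358, -0.2759, 0.1516]
ee_rot: [-2.705, -0.003, -1.701]
force: [-4.2, 1.5, 4.8]
width: 0.0082
```

```bash
python3 -c "
from h import *
over('R',.0);ft()"
```

```text
t 11.6833 at [ 0.5358 -0.2759  0.1516] f [-4.2025  1.5179  4.8405] w 0.008156545802117152
shift first (mm) [-0.9887  0.1441 -0.0309]  rotvec deg [-0.042  -0.2388 -0.0642] shift after rot [-0.989   0.143  -0.0267]
tool force [-0.9435  1.9035 -6.2355]
```

Emit:
arm_command(motion=[[[0, 0, -0.7], [0, 0, 0], 0], [[0, 0, -0.7], [0, 0, 0], 0], [[0, 0, -0.6], [0, 0, 0], 0], [[0, 0, 0], [0, 0, 0], 0]])

```text
t: 12.02
eef_pos: [0.5352, -0.2757, 0.1532]
ee_rot: [-2.704, -0.003, -1.701]
force: [-2.4, 0.0, -1.0]
width: 0.0079
```

```bash
python3 -c "
from h import *
over('R',.0);ft()"
```

```text
t 12.0167 at [ 0.5352 -0.2757  0.1532] f [-2.397   0.0369 -0.9642] w 0.007934659158741688
shift first (mm) [-0.8902  0.2518  1.6371]  rotvec deg [-0.0478 -0.2326 -0.0593] shift after rot [-0.8838  0.2496  1.641 ]
tool force [ 0.2712  2.5662 -0.1339]
```

Force is near zero after 2 mm. I'll pull another 3 mm to see whether it plateaus.

Emit:
arm_command(motion=[[[0, 0, -1], [0, 0, 0], 0], [[0, 0, -1], [0, 0, 0], 0], [[0, 0, -1], [0, 0, 0], 0], [[0, 0, 0], [0, 0, 0], 0]])

```text
t: 12.35
eef_pos: [0.5343, -0.2756, 0.1565]
ee_rot: [-2.703, -0.003, -1.701]
force: [-1.2, 0.4, -1.3]
width: 0.0078
```

```bash
python3 -c "
from h import *
over('R',.0);ft()"
```

```text
t 12.35 at [ 0.5343 -0.2756  0.1565] f [-1.1783  0.4201 -1.3301] w 0.00784055355618465
shift first (mm) [-0.8933  0.8746  4.9802]  rotvec deg [-0.1126 -0.2367 -0.0495] shift after rot [-0.8734  0.864   4.9855]
tool force [-0.2684  1.6713  0.6846]
```

The card slides 5 mm at under 3 N, so the right clip is the weak one. I'll grip harder, pull it out and lift.

Emit:
arm_command(motion=[[[0, 0, 0], [0, 0, 0], 0], [[0, 0, 0], [0, 0, 0], 0], [[0, 0, -5], [0, 0, 0], 0], [[0, 0, -10], [0, 0, 0], 0], [[0, 0, -15], [0, 0, 0], 0], [[0, 0, -20], [0, 0, 0], 0], [[0, 0, -25], [0, 0, 0], 0], [[0, 0, -25], [0, 0, 0], 0], [[0, 10.5, -22.5], [0, 0, 0], 0], [[0, -10.5, -22.5], [0, 0, 0], 0], [[0, -10.5, -22.5], [0, 0, 0], 0], [[0, -10.5, -22.5], [0, 0, 0], 0], [[0, 0, 0], [0, 0, 0], 0]], newtons=30)

```text
t: 13.43
eef_pos: [0.4756, -0.2681, 0.3458]
ee_rot: [-2.691, -0.006, -1.7]
force: [1.7, -0.4, -0.4]
width: 0.0083
```

```bash
cat >> h.py <<'E'
SL=np.array([.5775,.256,.185])
def box(h): # TCP h above the slot along the roof normal
    R=Rt(YB);delta(SL-h*R.as_matrix()[:,2],R)
E
python3 - <<'E'
from h import *
box(.145);ft();print(arm.get_state()["q"])
cv2.imwrite("pics/e1.png",cv2.resize(arm.grab_frame("side")[:,:,::-1],(768,576),interpolation=cv2.INTER_CUBIC))
E
```

```text
t 13.4333 at [ 0.4756 -0.2681  0.3458] f [ 1.7143 -0.3994 -0.407 ] w 0.008250134854353608
shift first (mm) [-509.665    32.1994   13.4955]  rotvec deg [ -0.7251  -9.9316 -20.0879] shift after rot [-479.8377 -144.2336   99.6485]
tool force [ 0.1726 -1.3992  1.1299]
[-0.1596 -0.1478 -0.4223 -0.0101 -0.8459  0.0368]
```

View pics/e1.png

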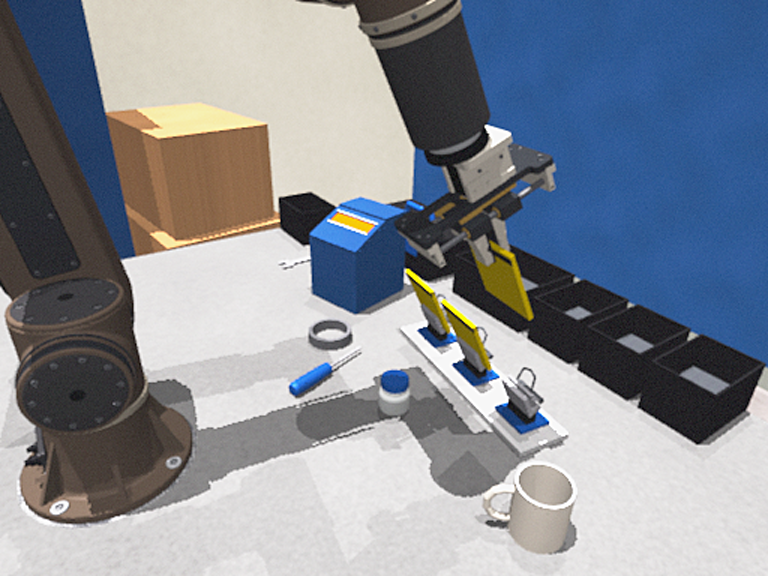

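The right card hangs clear of its clip at about (505,280). The left and middle cards are still standing. I'll carry the card over the box.

Emit:
arm_command(motion=[[[-15, 1, -1], [0, 0, 0], 0], [[-28, 2, -1], [0, 0, 0], 0], [[-32, 2, -1], [0, 0, 0], 0], [[-32, 2, -1], [0, 0, 0], 0], [[-32, 2, -1], [0, 0, 0], 0], [[-32, 2, -1], [0, 0, 0], 0], [[-32, 2, -1], [0, 0, 0], 0], [[-32, 2, -1], [0, 0, 0], 0], [[-32, 2, -1], [0, 0, 0], 0], [[-32, 2, -1], [0, 0, 0], 0], [[-32, 2, -1], [0, 0, 0], 0], [[-32, 2, 0], [0, 0, 0], 0], [[-32, 2, 0], [0, 0, 0], 0], [[-32, 2, 0], [0, 0, 0], 0], [[-32, 2, 0], [0, 0, 0], 0], [[-32, 2, 0], [0, 0, 0], 0], [[-18, 1, 0], [0, 0, 0], 0], [[0, 0, 0], [0, 0, 0], 0]])

```text
t: 14.98
eef_pos: [0.5063, 0.2455, 0.3316]
ee_rot: [-2.703, -0.003, -1.698]
force: [-0.2, -0.5, -0.7]
width: 0.0081
```

Emit:
arm_command(motion=[[[0, 0, 0], [-0.15, -2, -4], 0], [[0, 0, 0], [-0.15, -2, -4], 0], [[0, 0, 0], [-0.15, -2, -4], 0], [[0, 0, 0], [-0.15, -2, -4], 0], [[0, 0, 0], [-0.15, -2, -4], 0], [[0, 0, 0], [0, 0, 0], 0]])

```text
t: 15.48
eef_pos: [0.5059, 0.241, 0.3326]
ee_rot: [-2.714, 0.011, -1.308]
force: [-0.1, 0.2, -1.3]
width: 0.0079
```

```bash
python3 - <<'E'
from h import *
box(.140);ft();print(arm.get_state()["q"])
S,T=arm.grab_frame("side"),arm.grab_frame("top")
a=cv2.resize(S[60:220,150:310],(500,500),interpolation=cv2.INTER_CUBIC)
cv2.imwrite("pics/f1.png",a[:,:,::-1])
E
```

```text
t 15.4833 at [0.5059 0.241  0.3326] f [-0.0697  0.2216 -1.3131] w 0.007898077740689593
shift first (mm) [ 4.2727 -4.0716 24.5332]  rotvec deg [ 0.5243  0.5658 -0.2146] shift after rot [ 4.0448 -3.8312 24.6104]
tool force [-0.2182  0.554   1.1931]
[ 0.948  -0.1212 -0.5675  0.3586 -0.8126 -0.8949]
```

View pics/f1.png

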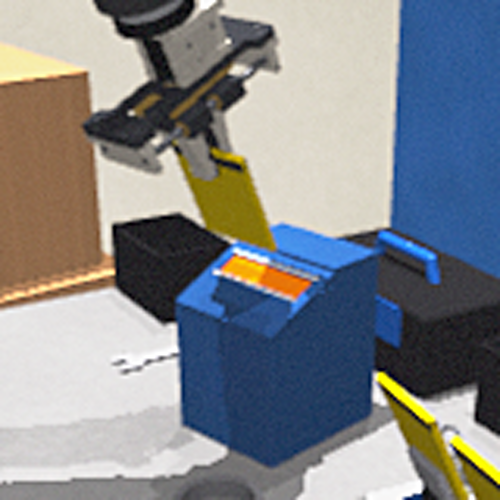

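The card hangs above the slot: its lower edge ends at (275,247) and the slot runs from (222,262) to (310,290). That agrees with the computed offset, so I'll align and enter gently.

Emit:
arm_command(motion=[[[4.2, -4, 12], [0.5, 0.55, -0.2], 0], [[0, 0, 12], [0, 0, 0], 0], [[0, 0, 0], [0, 0, 0], 0], [[0, 0, 0], [0, 0, 0], 0]])

```text
t: 15.92
eef_pos: [0.5201, 0.2412, 0.3111]
ee_rot: [-2.708, -0.002, -1.313]
force: [0.1, 0.5, -0.3]
width: 0.0079
```

```bash
python3 - <<'E'
from h import *
box(.100);ft();print(arm.get_state()["q"])
E
```

```text
t 15.9167 at [0.5201 0.2412 0.3111] f [ 0.1209  0.4796 -0.3443] w 0.007931028108688983
shift first (mm) [ 0.3771 -0.6019 39.3332]  rotvec deg [ 0.1653 -0.2308 -0.166 ] shift after rot [ 0.5372 -0.4871 39.3329]
tool force [-0.4338 -0.0728  0.4119]
[ 0.9251 -0.0853 -0.6     0.3948 -0.7485 -0.9167]
```

Emit:
arm_command(motion=[[[0, 0, 8], [0, 0, 0], 0], [[0, 0, 8], [0, 0, 0], 0], [[0, 0, 8], [0, 0, 0], 0], [[0, 0, 8], [0, 0, 0], 0], [[0, 0, 7], [0, 0, 0], 0], [[0, 0, 0], [0, 0, 0], 0]])

```text
t: 16.42
eef_pos: [0.5361, 0.2452, 0.2743]
ee_rot: [-2.709, -0.003, -1.312]
force: [-0.7, -0.1, -0.0]
width: 0.0079
```

```bash
python3 - <<'E'
from h import *
box(.035);ft();print(arm.get_state()["q"])
S=arm.grab_frame("side")
a=cv2.resize(S[60:220,150:310],(560,560),interpolation=cv2.INTER_CUBIC)
cv2.imwrite("pics/g1.png",a[:,:,::-1])
E
```

```text
t 16.4167 at [0.5361 0.2452 0.2743] f [-0.7191 -0.1448 -0.033 ] w 0.00788096829037442
shift first (mm) [ 0.0609 -1.3046 63.9951]  rotvec deg [ 0.2202 -0.2114 -0.0968] shift after rot [ 0.299  -1.0584 63.9989]
tool force [-0.0441  0.6786 -0.2771]
[ 0.8923 -0.0282 -0.6439  0.4289 -0.6453 -0.9377]
```

View pics/g1.png

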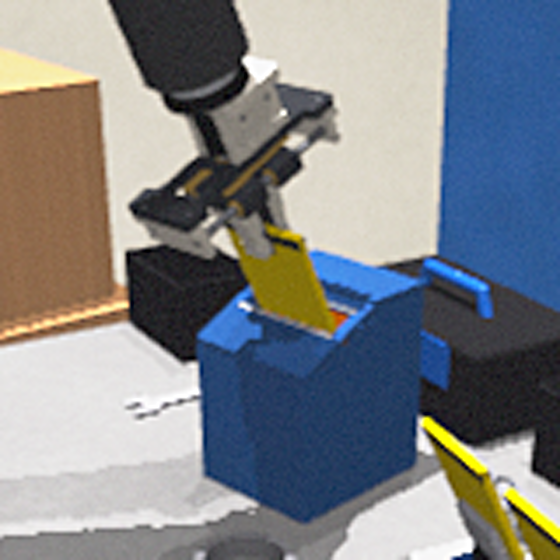

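The card's lower edge is inside the slot: its right corner is at (337,333), with gaps at both ends and almost no force. I'll keep pushing.

Emit:
arm_command(motion=[[[0, -2, 8], [0, 0, 0], 0], [[0, 0, 10], [0, 0, 0], 0], [[0, 0, 10], [0, 0, 0], 0], [[0, 0, 10], [0, 0, 0], 0], [[0, 0, 10], [0, 0, 0], 0], [[0, 0, 10], [0, 0, 0], 0], [[0, 0, 6], [0, 0, 0], 0], [[0, 0, 0], [0, 0, 0], 0]])

```text
t: 17.13
eef_pos: [0.564, 0.2526, 0.2176]
ee_rot: [-2.709, -0.002, -1.312]
force: [-1.0, -1.3, -0.8]
width: 0.008
```

```bash
python3 - <<'E'
from h import *
box(.03);ft();print(arm.get_state()["q"])
E
```

```text
t 17.1333 at [0.564  0.2526 0.2176] f [-0.9946 -1.3477 -0.8159] w 0.007988691913803345
shift first (mm) [0.1909 1.1602 5.4286]  rotvec deg [ 0.1875 -0.1885 -0.093 ] shift after rot [0.2068 1.1783 5.4241]
tool force [1.0463 1.5293 0.1945]
[ 0.8339  0.0734 -0.707   0.5239 -0.4776 -1.0051]
```

Emit:
arm_command(motion=[[[0, 0, 6], [0, 0, 0], 0], [[0, 0, 0], [0, 0, 0], 0], [[0, 0, 0], [0, 0, 0], 0.4], [[0, 0, 0], [0, 0, 0], 0.4], [[0, 0, 0], [0, 0, 0], 0.4], [[0, 0, 0], [0, 0, 0], 0.4], [[0, 0, 0], [0, 0, 0], 0.4], [[0, 0, 0], [0, 0, 0], 0.4], [[0, 0, -10], [0, 0, 0], 0.4], [[0, 0, -25], [0, 0, 0], 0.4], [[0, 0, -30], [0, 0, 0], 0.4], [[0, 0, -30], [0, 0, 0], 0.4], [[0, 0, -30], [0, 0, 0], 0.4], [[0, 0, 0], [0, 0, 0], 0.4], [[0, 0, 0], [0, 0, 0], 0.4], [[0, 0, 0], [0, 0, 0], 0.4], [[0, 0, 0], [0, 0, 0], 0.4], [[0, 0, 0], [0, 0, 0], 0.4]])

```text
t: 18.63
eef_pos: [0.5154, 0.2399, 0.3259]
ee_rot: [-2.708, -0.002, -1.312]
force: [0.1, 0.6, -0.1]
width: 0.0351
```

```bash
python3 - <<'E'
from h import *
box(.15);ft()
S=arm.grab_frame("side")
a=cv2.resize(S[100:280,190:390],(667,600),interpolation=cv2.INTER_CUBIC)
cv2.imwrite("pics/k1.png",a[:,:,::-1])
E
```

```text
t 18.6333 at [0.5154 0.2399 0.3259] f [ 0.1114  0.5615 -0.1337] w 0.03510209911357641
shift first (mm) [0.5438 1.4286 4.7884]  rotvec deg [ 0.1751 -0.1944 -0.087 ] shift after rot [0.5578 1.444  4.7821]
tool force [-0.5146 -0.1726  0.2258]
```

View pics/k1.png

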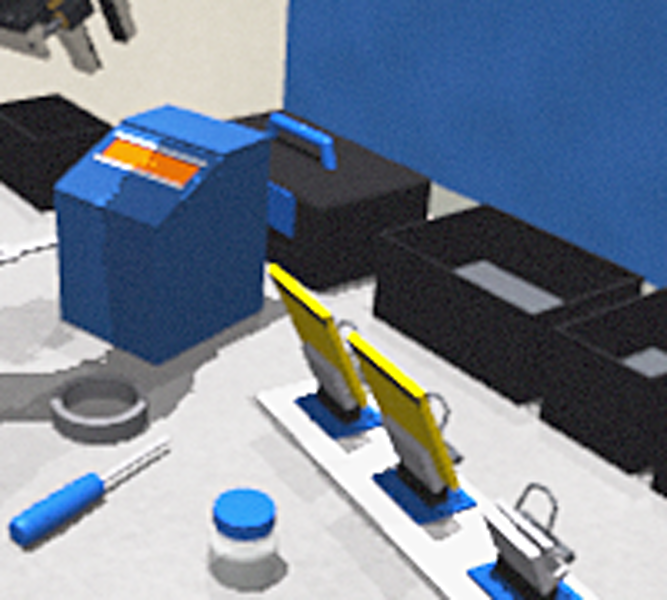

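The card is gone from view, and the flap is shut at about (150,160) with a full orange face. The left and middle cards still stand in their clips. I'll do a numeric before/after check and hand in.

```bash
python3 - <<'E'
from h import *
def blobs(I):
    m=cv2.inRange(cv2.cvtColor(I,cv2.COLOR_RGB2HSV),(8,140,80),(35,255,255));k,l,st,ce=cv2.connectedComponentsWithStats(m)
    return [(st[i,4],ce[i].round(1).tolist()) for i in range(1,k) if st[i,4]>40]
a=cv2.imread("pics/s.png")[:,:,::-1];b=arm.grab_frame("side")
print(blobs(np.ascontiguousarray(a)));print(blobs(b))
d=np.abs(a.astype(int)-b).sum(2)[180:384,180:400]>120
st=arm.get_state();print(st["t"],st["force"],d.sum());arm.job_done()
E
```

```text
[(np.int32(149), [234.7, 147.8]), (np.int32(291), [284.9, 198.4]), (np.int32(373), [311.2, 221.7]), (np.int32(522), [343.7, 250.0])]
[(np.int32(153), [235.0, 148.0]), (np.int32(288), [285.0, 198.6]), (np.int32(371), [311.2, 221.7])]
18.7333 [ 0.0347 -0.2735 -0.2524] 1952
the job is handed in; nothing more can be done
```

I found the weak clip, the right one, posted its card through the orange flap into the blue box, and handed the job in at 18.7 s.

- **Tug tests:** The left clip held 16 N and the middle clip 12 N without sliding. The right card slid 5 mm at under 3 N.
- **Reach problem:** On the left card the elbow hit its range limit. My first grip there was off-centre and pressed about 10 N on the card before I corrected it.
- **Last checks:**
  - The flap is back to its starting appearance within 0.3 px.
  - The left and middle cards are within about 0.2 px of their starting image positions.
  - The right card is out of sight, and the gripper was empty and clear of the box with about zero force.
- **Bystanders:** The last picture showed the jar, screwdriver and tape in place. The mug and wrench were outside that crop, but the arm did not go near them.
- **Not checked directly:** I could not see the card at rest inside the closed box, and the clip forces after release were not measured. A rough before/after difference count (1,952 pixels) was no use as a check, because it includes the removed card and the arm's shadow.

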